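# Hang the blue bin on the louvered panel

### The job

Hang the blue bin back on the grey louvered panel: lift it over the top louver and let it down near the middle so that the lip on its back catches behind that louver, then let go so it hangs there by itself. Leave the orange bin standing where it is.

Things in the scene. Friction and masses are not known exactly. Their poses are not given: they have to be found in the camera images.
- blue_bin_center (a point): Middle of the loose blue open bin, 45 mm above its underside. Bin 120 mm long (x), 50 wide (y), 90 high, 0.16 kg, 3 mm walls; grip it across the 50 mm between its flat parallel sides (90 mm high over the rear 80 mm of length, 59 at the front). x points to its back, z up. Back wall's outer face is 60 mm behind this point; a flange runs back from its top, underside 41 mm above this point.
- blue_bin_lip (a point): Middle of the lower edge of the blue bin's lip (4 mm thick, 50 wide), 89 mm behind and 13 mm above the bin's middle; same axes. The lip slants down 28 mm from the flange's rear end; between back wall and lip is a slot open below, 16 mm wide at the top, 26 mm at the mouth.
- rail_mid (a point): Middle of the top louver's upper edge on the fixed grey panel, 170 mm above the worktop. x points back to the panel's sheet, y along the louver (210 mm), z up. The edge is 4 mm thick, upright; behind it an open trough, 34 mm wide and deep. Two like louvers lie 60 and 120 mm below. Nothing rises over 8 mm above the edge. A hung bin has this edge in its slot and leans forward a little (5 to 15 degrees).
- orange_bin_center (a point): Middle of the loose orange bin, 45 mm above its underside; same shape, size and axes as the blue one. It stays where it stands.

How it is judged:
At the end, for the whole second after the job is handed in: The blue bin hangs still on the top louver: its lip edge lies in the trough behind the louver's edge, 8 to 40 mm below it, within 65 mm of the louver's middle, the bin's body in front of the louver and leaning no more than 25 degrees; the orange bin is within 30 mm of where it stood (x of blue_bin_lip in the frame of rail_mid between 0.002 and 0.036 m and z of blue_bin_lip in the frame of rail_mid between -0.04 and -0.008 m and y of blue_bin_lip in the frame of rail_mid between -0.065 and 0.065 m and x of blue_bin_center in the frame of rail_mid below -0.035 m and angle between blue_bin_center's own z axis and vertical below 0.44 rad and linear speed of blue_bin below 0.02 m/s and distance of orange_bin_center from where it was at the start of the episode below 0.03 m); the robot touches nothing.
It fails at once if the orange bin is moved from its place (more than 30 mm) (distance of orange_bin_center from where it was at the start of the episode above 0.03 m).
It also fails if it takes over 35 s, if anything falls off the work surface, if the arm or the gripper's body presses on something with over 40 N, if the wrist force passes 120 N, or if a joint passes its speed limit or range.

### The arm

A 6-joint arm with a two-finger parallel gripper is mounted at the origin on a cart in front of the work surface, level with it; the furniture and walls round the work are solid. World frame = base frame: x ahead of the robot, y to its left, z up, the work surface at z = 0. Lengths are in m, angles in rad, forces in N, time in s.
With the tool pointing down it reaches from about 0.4 to 0.825 m from the base axis. Payload 7 kg.
Tool frame: the origin (TCP) lies midway between the tips of the shut fingers; the grasp point (between the pads) lies 19 mm behind it; z points along the fingers, y is the line along which they close (so a half turn about z gives the same grasp; the last joint's range is limited). The gripper opens to 88 mm and grips with 3 to 60 N. Pads are 19 mm wide; open, the fingers measure 130 mm over their backs; the gripper's body (78 mm by 193 mm) begins 47 mm behind the grasp point.
Start: joints at [-1.056, 0.359, 0.012, 0, -1.224, -0.288], TCP at [0.152, -0.658, 0.227] pointing down, gripper open.
Joint ranges: [-3.07, 3.07], [-1.43, 2.12], [-1.02, 1.25], [-3.03, 1.67], [-3.05, -0], [-3.03, 3.03]. Speed limits (rad/s): [2.39, 2.39, 3.01, 3.14, 3.14, 3.14].

### API

Orientations are given as [roll, pitch, yaw] about the fixed x, y, z axes, in that order (R = Rz(yaw) Ry(pitch) Rx(roll)).
In Python, from station import get_state, grab_frame, calibration, job_done, boxes_of, regions_of, spot_point gives the robot as it stands. The module is installed in compiled form; this text tells all that it offers.
- The arm moves only by the tool arm_command, never from a script. Its argument "commands" is a list of rows, each an object of numbers: "tx", "ty", "tz": the shift along the tool's x, y, z each as a share of 25 cm, from -1 to 1; "twist": the turn about the tool's z as a share of 180 degrees, from -1 to 1. A call has exactly 8 rows; each row is the pose to reach, as a shift and turn from the pose commanded when the call began, along the tool's axes at that moment, turning the shorter way round; what a row does not reach only later rows make up. A row lasts 1/12 s, in which the tool goes at most 41.7 mm and 7.16 degrees, less where a joint would pass 70% of its speed; a pose out of reach is approached as far as the arm can. A call with a number of a shift or a turn outside -1 to 1 is refused whole. A call with a gripper value outside its range is refused whole. "claw" is the opening, from 0 (shut) to 1 (fully open), set as the call begins (left out, the last holds). The fingers move at their own pace and stop on an object; "grip_force" is the grip in N (left out, the last holds). Time passes only in rows, so rows that repeat a pose let the fingers close, or fill a call up. It gives the time, the measured TCP pose, the force, the opening and the grip force at its end, in the units of the state.
- get_state(): the state, without advancing time (a new reading comes with each control period).
- grab_frame(name): name is "scene" or "top" or "wrist"; returns the picture (420x560x3 uint8, red, green, blue); there is no depth.
- calibration(name): a dict with "camera_matrix" (3x3 intrinsics, pixels), "extrinsics" (4x4, takes a point from camera to world coordinates). Camera axes: x right, y down, z forward; pixel columns grow to the right and rows downward; lengths in m; the calibration is good to about 2 mm. A picture is of the moment at which its call begins: read the wrist's pose just before it. calibration takes no time and is no camera call; for the wrist camera it gives the pose at the moment of the call.
- job_done(): hands the job in; it is judged then, once.
Trained networks look in the newest picture that a camera, given by its name, has taken for a name from the list of things; names that differ only in an ending like _2 or _b are one class to them, and where a whole thing is asked for, a point or a joint stands for the part that bears it (a point fixed in the world has none). Each returns a list of dicts, best first, with "score" (0 to 1); they miss things now and then, are a little off and sometimes report something else, mostly with a low value. They report only what shows in the picture. A call takes as long as a camera call.
- boxes_of(query, camera): "rect" ([left, top, right, bottom] in pixels, round what is visible of it).
- regions_of(query, camera): "region" (420x560 bool, what is visible of it) and "rect" ([left, top, right, bottom] in pixels, round what is visible of it).
- spot_point(query, camera): "uv" ([column, row] in pixels: a listed point, or the origin of a listed thing).
The state is a dict: "t": time; "q": joint angles; "qd": joint speeds; "joint_efforts": joint torques, N m; "eef_pos": TCP position; "ee_rot": TCP orientation; "force": force on the tool from outside, world axes, zero at the start; "moment": the same for the moment, N m; "width": finger opening in m; "gripper_force": force on a finger pad.
Only numpy, scipy, OpenCV 4.12 (cv2) and the standard library are available. Lean on these libraries where they do the work, as an engineer would, in place of code of your own. Each camera call takes 0.05 s, during which the arm holds its last target. There are 200 camera calls.

## Working session

There is one attempt and no reset: what is moved stays moved. The work goes in short steps, Python scripts to look and compute and a tool call to move; the robot and the scene stay as the last step left them, time stands still between calls to the robot, and variables do not carry over. Pictures are saved under pics/ and viewed, at most 10 in all, crops included, and the job is handed in when it is done.

Besides the shell and the picture viewer there is one more tool, called after "Emit:" as name(argument=value, ...), one argument or row to a line, values as JSON. arm_command: Moves the arm, as the interface text tells. Shift numbers are shares of 25 cm and turn numbers shares of 180 degrees, none past 1 either way. Its arguments: {"type":"object","properties":{"commands":{"type":"array"},"claw":{"type":"number"},"grip_force":{"type":"number"}},"required":["commands"]}

```bash
mkdir -p pics
cat > h.py <<'E'
import numpy as np,cv2
from station import *
def cal(n):
    c=calibration(n); return np.array(c["camera_matrix"]),np.array(c["extrinsics"])
def ray(n,uv):
    K,E=cal(n); d=E[:3,:3]@np.linalg.inv(K)@np.array([uv[0],uv[1],1.]); return E[:3,3],d/np.linalg.norm(d)
def onz(n,uv,z):
    o,d=ray(n,uv); return o+d*(z-o[2])/d[2]
def tri(l):
    A=np.zeros((3,3));b=np.zeros(3)
    for n,uv in l:
        o,d=ray(n,uv);P=np.eye(3)-np.outer(d,d);A+=P;b+=P@o
    x=np.linalg.solve(A,b); return x,[float(np.linalg.norm(np.cross(x-ray(n,uv)[0],ray(n,uv)[1]))) for n,uv in l]
def proj(n,X):
    K,E=cal(n);p=np.linalg.inv(E)@np.append(X,1);u=K@p[:3];return u[:2]/u[2]
def save(n,f):
    im=grab_frame(n);cv2.imwrite(f"pics/{f}.png",im[:,:,::-1]);return im
E
cat > a.py <<'E'
from h import *
np.set_printoptions(precision=4,suppress=True)
s=get_state();print(s["t"],s["eef_pos"],s["ee_rot"])
a=save("scene","s0");b=save("top","t0")
for q in ["blue_bin_center","blue_bin_lip","rail_mid","orange_bin_center"]:
    l=[]
    for c in ["scene","top"]:
        r=spot_point(q,c);print(q,c,[(np.round(x["uv"],1),round(x["score"],2)) for x in r[:3]])
        if r:l.append((c,r[0]["uv"]))
    if len(l)==2:print(tri(l))
for c in ["scene","top"]: print(c,cal(c)[1][:3,3])
E
python3 a.py
```

```text
0.0 [ 0.1516 -0.6572  0.2256] [ 3.1399 -0.0001 -2.9149]
blue_bin_center scene [(array([185.3, 239.4]), 0.63)]
blue_bin_center top [(array([176.9, 269.3]), 0.62)]
(array([0.4308, 0.2685, 0.0557]), [0.0019252829011581676, 0.0019252829011581836])
blue_bin_lip scene [(array([196.8, 224.4]), 0.62)]
blue_bin_lip top [(array([169.2, 232.9]), 0.96)]
(array([0.5163, 0.2959, 0.057 ]), [0.0008229906064291847, 0.000822990606429278])
rail_mid scene [(array([303.3, 194.6]), 0.9)]
rail_mid top [(array([295.8, 162.9]), 0.63)]
(array([0.6609, 0.001 , 0.1723]), [0.0032249103917133828, 0.003224910391713196])
orange_bin_center scene [(array([365.2, 296. ]), 0.9)]
orange_bin_center top [(array([405.4, 260.4]), 0.63)]
(array([ 0.475 , -0.2806,  0.0362]), [0.004173027749041789, 0.00417302774904185])
scene [-0.5651 -0.7115  0.8598]
top [0.3814 0.0098 0.9597]
```

```bash
python3 -c "
import cv2,numpy as np
a=cv2.imread('pics/s0.png')[120:400,100:500];b=cv2.imread('pics/t0.png')[100:380,100:500]
cv2.imwrite('pics/st.png',np.vstack([a,b]))
b=cv2.imread('pics/t0.png');cv2.imwrite('pics/tz.png',np.hstack([cv2.resize(b[200:310,120:240],None,fx=4,fy=4,interpolation=2)[:440],cv2.resize(b[130:210,220:370],None,fx=2,fy=2)[:0].reshape(440,0,3) if 0 else np.zeros((440,1,3),np.uint8)]))"
```

```text
(no output)
```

View pics/st.png

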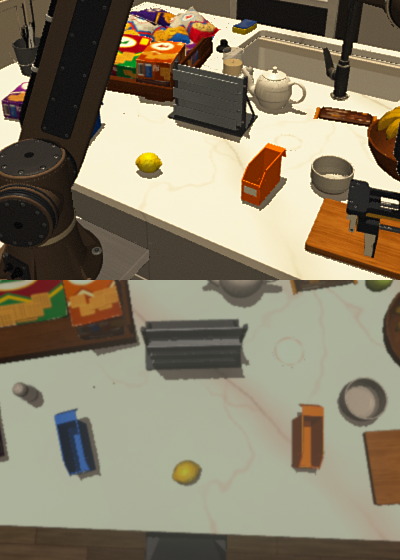

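View pics/tz.png

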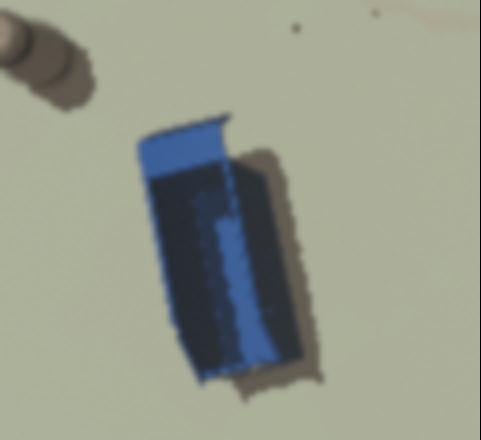

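The top view shows the blue bin at about (172,255), its flange corners near (154,235) and (177,229). The orange bin is at (408,255) and the panel at (295,165). Next I'll zoom in on the panel and fit the bin's yaw.

Run:
```python
from h import *
np.set_printoptions(precision=4,suppress=True)
b=cv2.imread('pics/t0.png');cv2.imwrite('pics/pz.png',cv2.resize(b[130:190,235:360],None,fx=6,fy=6,interpolation=2))
c=lambda x,y:onz("top",(120+x/4,200+y/4),.09)
FL,FR,RL=c(149,180),c(232,158),c(138,142)
print(FL,FR,RL)
y=FL-FR;print("w",np.linalg.norm(y),"yaw from width",np.degrees(np.arctan2(-y[0],y[1])))
# side edge left along top
k=c(172,318); v=RL-k;print("side",np.degrees(np.arctan2(v[1],v[0])))
m=(FL+FR)/2;print("flange front mid",m)
# rail yaw from box of grey top edge
```

```text
[0.4817 0.3109 0.09  ] [0.4962 0.2642 0.09  ] [0.5035 0.3196 0.09  ]
w 0.04894380647543719 yaw from width 17.273298190361743
side 16.774114923957786
flange front mid [0.4889 0.2875 0.09  ]
```

View pics/pz.png

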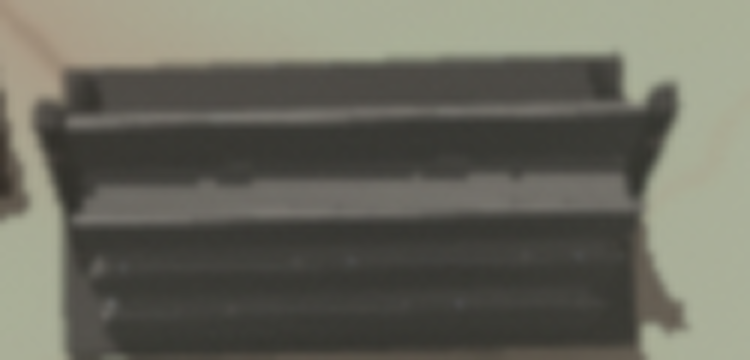

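The crop shows the sheet's top edge at row ~65 and two bright louver edges: (68,125)-(640,105) and (75,218)-(635,208). I need to work out which one is the top louver.

Run:
```python
from h import *
np.set_printoptions(precision=4,suppress=True)
c=lambda x,y,z:onz("top",(235+x/6,130+y/6),z)
for nm,p,q in [("sheet",(65,72),(620,58)),("e1",(68,125),(640,105)),("e2",(75,220),(635,209))]:
  for z in (.17,.11):
    P,Q=c(*p,z),c(*q,z);d=P-Q;print(nm,z,P,Q,"len",np.linalg.norm(d),"yaw",np.degrees(np.arctan2(-d[0],d[1])),"mid",(P+Q)/2, "scene px",proj("scene",(P+Q)/2),proj("scene",P),proj("scene",Q))
b=cv2.imread('pics/s0.png');cv2.imwrite('pics/sz.png',cv2.resize(b[170:270,260:370],None,fx=5,fy=5,interpolation=2))
```

```text
sheet 0.17 [0.7087 0.1108 0.17  ] [ 0.7215 -0.0942  0.17  ] len 0.20535994518367226 yaw 3.5861763810952954 mid [0.7151 0.0083 0.17  ] scene px [311.5052 187.66  ] [281.2147 181.0575] [343.5074 194.6355]
sheet 0.11 [0.7335 0.1185 0.11  ] [ 0.7473 -0.1021  0.11  ] len 0.22096350158716976 yaw 3.5861763810953042 mid [0.7404 0.0082 0.11  ] scene px [315.3907 202.4494] [283.648 195.141] [349.0116 210.1903]
e1 0.17 [0.688  0.1085 0.17  ] [ 0.7033 -0.1017  0.17  ] len 0.21072275143289332 yaw 4.174665149822793 mid [0.6956 0.0034 0.17  ] scene px [309.6731 190.4433] [278.175  183.6611] [342.9841 197.6159]
e1 0.11 [0.7113 0.116  0.11  ] [ 0.7278 -0.1102  0.11  ] len 0.22673378189232665 yaw 4.174665149822794 mid [0.7195 0.0029 0.11  ] scene px [313.5167 205.523 ] [280.4974 198.008 ] [348.5266 213.4911]
e2 0.17 [0.6514 0.1038 0.17  ] [ 0.663  -0.1001  0.17  ] len 0.20426749149545817 yaw 3.2438395971343663 mid [0.6572 0.0018 0.17  ] scene px [303.4901 195.4804] [272.822  188.4335] [335.9531 202.9397]
e2 0.11 [0.6719 0.111  0.11  ] [ 0.6844 -0.1085  0.11  ] len 0.2197880416304888 yaw 3.243839597134384 mid [0.6782 0.0012 0.11  ] scene px [307.1176 211.0902] [274.9439 203.2702] [341.2655 219.39  ]
```

View pics/sz.png

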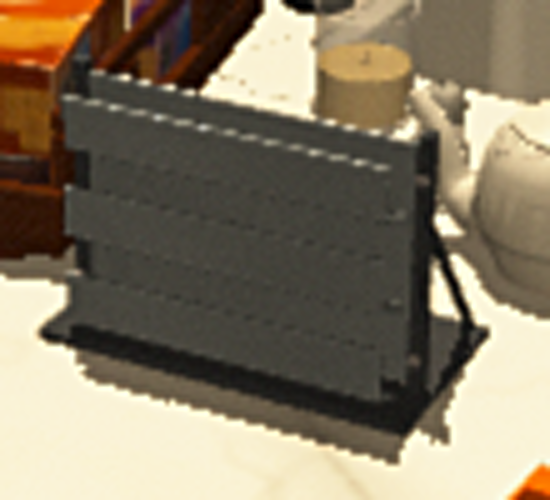

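```bash
cat > go.py <<'E'
import sys,numpy as np
from station import get_state
# usage: go.py x y z yawdeg -> shares from current pose (tool taken as pointing down)
s=get_state();p=np.array(s["eef_pos"]);yw=s["ee_rot"][2]
X=np.array(list(map(float,sys.argv[1:4])));d=X-p
c,n=np.cos(yw),np.sin(yw)
t=[c*d[0]+n*d[1],n*d[0]-c*d[1],-d[2]]
dy=(np.radians(float(sys.argv[4]))-yw+np.pi)%(2*np.pi)-np.pi
print("t",round(s["t"],2),"p",p.round(4),"rot",np.round(s["ee_rot"],3),"F",np.round(s["force"],1),"w",round(s["width"],4))
print("shares",np.round(np.array(t)/.25,3),"twist",round(-dy/np.pi,4),"q",np.round(s["q"],2))
E
tail -c 0 go.py
```

```text
(no output)
```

Emit:
arm_command(
  commands=[
    {"tx": -0.1, "ty": 0.1},
    {"tx": -0.23, "ty": 0.21},
    {"tx": -0.35, "ty": 0.33},
    {"tx": -0.47, "ty": 0.45},
    {"tx": -0.59, "ty": 0.56},
    {"tx": -0.7, "ty": 0.67},
    {"tx": -0.8, "ty": 0.77},
    {"tx": -0.9, "ty": 0.85},
  ],
  claw=1,
)

```text
invalid input
```

```bash
python3 go.py .45 -.15 .227 -163
```

```text
t 0.5 p [ 0.1517 -0.6577  0.2265] rot [ 3.141 -0.    -2.915] F [0.2 0.  0. ] w 0.088
shares [-1.619  1.71  -0.002] twist -0.0223 q [-1.06  0.36  0.01 -0.   -1.22 -0.29]
```

Emit:
arm_command(
  commands=[
    {"tx": -0.1, "ty": 0.1, "tz": 0, "twist": 0},
    {"tx": -0.23, "ty": 0.21, "tz": 0, "twist": 0},
    {"tx": -0.35, "ty": 0.33, "tz": 0, "twist": 0},
    {"tx": -0.47, "ty": 0.45, "tz": 0, "twist": 0},
    {"tx": -0.59, "ty": 0.56, "tz": 0, "twist": 0},
    {"tx": -0.7, "ty": 0.67, "tz": 0, "twist": 0},
    {"tx": -0.8, "ty": 0.77, "tz": 0, "twist": 0},
    {"tx": -0.9, "ty": 0.85, "tz": 0, "twist": 0},
  ],
  claw=1,
  grip_force=20,
)

```text
t: 1.17
eef_pos: [0.3237, -0.3979, 0.227]
ee_rot: [-3.141, 0.001, -2.914]
force: [0.1, -0.7, -0.7]
width: 0.0877
gripper_force: 0.0
```

```bash
python3 go.py .46 -.13 .227 -163
```

```text
t 1.17 p [ 0.3237 -0.3979  0.227 ] rot [-3.141e+00  1.000e-03 -2.914e+00] F [ 0.1 -0.7 -0.7] w 0.0877
shares [-0.773  0.921  0.   ] twist -0.0221 q [-0.5   0.09 -0.34 -0.   -1.14 -0.84]
```

Emit:
arm_command(
  commands=[
    {"tx": -0.1, "ty": 0.12, "tz": 0, "twist": 0},
    {"tx": -0.2, "ty": 0.24, "tz": 0, "twist": 0},
    {"tx": -0.3, "ty": 0.36, "tz": 0, "twist": 0},
    {"tx": -0.4, "ty": 0.48, "tz": 0, "twist": -0.005},
    {"tx": -0.5, "ty": 0.6, "tz": 0, "twist": -0.01},
    {"tx": -0.6, "ty": 0.72, "tz": 0, "twist": -0.015},
    {"tx": -0.7, "ty": 0.84, "tz": 0, "twist": -0.02},
    {"tx": -0.77, "ty": 0.92, "tz": 0, "twist": -0.022},
  ],
)

```text
t: 1.83
eef_pos: [0.4602, -0.13, 0.2271]
ee_rot: [-3.141, 0.002, -2.843]
force: [0.2, -0.4, -0.3]
width: 0.0878
gripper_force: 0.0
```

```bash
python3 go.py .46 .11 .227 -163
```

```text
t 1.83 p [ 0.4602 -0.13    0.2271] rot [-3.141e+00  2.000e-03 -2.843e+00] F [ 0.2 -0.4 -0.3] w 0.0878
shares [-0.281  0.918  0.   ] twist 0.0005 q [ 0.14  0.03 -0.41 -0.   -1.14 -1.41]
```

Emit:
arm_command(
  commands=[
    {"tx": -0.04, "ty": 0.12, "tz": 0, "twist": 0},
    {"tx": -0.07, "ty": 0.24, "tz": 0, "twist": 0},
    {"tx": -0.11, "ty": 0.36, "tz": 0, "twist": 0},
    {"tx": -0.14, "ty": 0.48, "tz": 0, "twist": 0},
    {"tx": -0.18, "ty": 0.6, "tz": 0, "twist": 0},
    {"tx": -0.22, "ty": 0.72, "tz": 0, "twist": 0},
    {"tx": -0.25, "ty": 0.82, "tz": 0, "twist": 0},
    {"tx": -0.28, "ty": 0.92, "tz": 0, "twist": 0},
  ],
)

```text
t: 2.5
eef_pos: [0.4587, 0.1094, 0.2269]
ee_rot: [3.141, 0.001, -2.845]
force: [0.1, -0.2, 0.7]
width: 0.088
gripper_force: 0.0
```

```bash
python3 go.py .4416 .273 .227 -163
```

```text
t 2.5 p [0.4587 0.1094 0.2269] rot [ 3.141e+00  1.000e-03 -2.845e+00] F [ 0.1 -0.2  0.7] w 0.088
shares [-0.126  0.646 -0.   ] twist -0.0 q [ 0.65  0.02 -0.42  0.   -1.13 -1.93]
```

Emit:
arm_command(
  commands=[
    {"tx": -0.02, "ty": 0.1, "tz": 0, "twist": 0},
    {"tx": -0.04, "ty": 0.2, "tz": 0, "twist": 0},
    {"tx": -0.06, "ty": 0.3, "tz": 0, "twist": 0},
    {"tx": -0.08, "ty": 0.4, "tz": 0, "twist": 0},
    {"tx": -0.1, "ty": 0.5, "tz": 0, "twist": 0},
    {"tx": -0.12, "ty": 0.6, "tz": 0, "twist": 0},
    {"tx": -0.126, "ty": 0.646, "tz": 0, "twist": 0},
    {"tx": -0.126, "ty": 0.646, "tz": 0, "twist": 0},
  ],
)

```text
t: 3.17
eef_pos: [0.4418, 0.2734, 0.2264]
ee_rot: [3.142, 0.0, -2.844]
force: [0.6, -0.3, 0.0]
width: 0.0877
gripper_force: 0.0
```

```bash
python3 - <<'E'
from h import *
np.set_printoptions(precision=4,suppress=True)
b=save("wrist","w1"); im=b[:,:,::-1].copy()
for q,z in [("blue_bin_center",.045),("blue_bin_lip",.058)]:
  for r in spot_point(q,"wrist")[:2]: print(q,r["uv"],r["score"],onz("wrist",r["uv"],z))
# predicted flange/rim corners at z=.09 for the assumed pose
c0=np.array([.432,.270,.045]);a=np.radians(17);x=np.array([np.cos(a),np.sin(a),0]);y=np.array([-x[1],x[0],0])
for u,v in [(57,25),(57,-25),(80,25),(80,-25),(-20,25),(-20,-25)]:
  p=proj("wrist",c0+x*u/1e3+y*v/1e3+[0,0,.045]);cv2.circle(im,tuple(int(round(t)) for t in p),3,(0,0,255),-1)
cv2.imwrite("pics/w1o.png",im)
E
python3 go.py .4416 .273 .043 -163
```

```text
blue_bin_center [287.9, 177.9] 0.78 [0.433  0.2751 0.045 ]
t 3.32 p [0.4418 0.2708 0.2265] rot [-3.141 -0.    -2.846] F [-0.1 -0.6  0.7] w 0.0876
shares [-0.002  0.009  0.734] twist -0.0002 q [ 0.93  0.1  -0.33 -0.   -1.14 -2.2 ]
```

View pics/w1o.png

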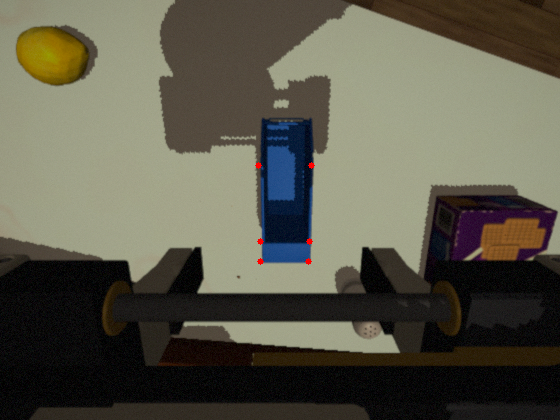

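The wrist view shows the predicted bin corners within 2 px of the real flange at (261-311, 242-262), so I'll descend.

Emit:
arm_command(
  commands=[
    {"tx": 0, "ty": 0.014, "tz": 0.1, "twist": 0},
    {"tx": 0, "ty": 0.014, "tz": 0.22, "twist": 0},
    {"tx": 0, "ty": 0.014, "tz": 0.34, "twist": 0},
    {"tx": 0, "ty": 0.014, "tz": 0.46, "twist": 0},
    {"tx": 0, "ty": 0.014, "tz": 0.57, "twist": 0},
    {"tx": 0, "ty": 0.014, "tz": 0.66, "twist": 0},
    {"tx": 0, "ty": 0.014, "tz": 0.73, "twist": 0},
    {"tx": 0, "ty": 0.014, "tz": 0.73, "twist": 0},
  ],
)

```text
t: 3.98
eef_pos: [0.4396, 0.2718, 0.041]
ee_rot: [-3.139, -0.005, -2.848]
force: [0.5, -0.0, -0.6]
width: 0.0877
gripper_force: 0.0
```

Emit:
arm_command(
  commands=[
    {"tx": 0, "ty": 0, "tz": 0, "twist": 0},
    {"tx": 0, "ty": 0, "tz": 0, "twist": 0},
    {"tx": 0, "ty": 0, "tz": 0, "twist": 0},
    {"tx": 0, "ty": 0, "tz": 0, "twist": 0},
    {"tx": 0, "ty": 0, "tz": 0, "twist": 0},
    {"tx": 0, "ty": 0, "tz": 0, "twist": 0},
    {"tx": 0, "ty": 0, "tz": 0, "twist": 0},
    {"tx": 0, "ty": 0, "tz": 0, "twist": 0},
  ],
  claw=0,
  grip_force=20,
)

```text
t: 4.65
eef_pos: [0.4412, 0.2752, 0.0447]
ee_rot: [3.141, 0.001, -2.845]
force: [-2.2, -0.1, 6.5]
width: 0.0499
gripper_force: 20.0
```

```bash
python3 go.py .4416 .273 .25 -163
```

```text
t 4.65 p [0.4412 0.2752 0.0447] rot [ 3.141e+00  1.000e-03 -2.845e+00] F [-2.2 -0.1  6.5] w 0.0499
shares [ 0.001 -0.009 -0.821] twist -0.0001 q [ 0.94  0.3  -0.55  0.   -0.71 -2.21]
```

Emit:
arm_command(
  commands=[
    {"tx": 0, "ty": 0, "tz": -0.05, "twist": 0},
    {"tx": 0, "ty": 0, "tz": -0.13, "twist": 0},
    {"tx": 0, "ty": 0, "tz": -0.23, "twist": 0},
    {"tx": 0, "ty": 0, "tz": -0.34, "twist": 0},
    {"tx": 0, "ty": 0, "tz": -0.45, "twist": 0},
    {"tx": 0, "ty": 0, "tz": -0.55, "twist": 0},
    {"tx": 0, "ty": 0, "tz": -0.62, "twist": 0},
    {"tx": 0, "ty": 0, "tz": -0.64, "twist": 0},
  ],
)

```text
t: 5.32
eef_pos: [0.4419, 0.2756, 0.2071]
ee_rot: [3.14, 0.004, -2.845]
force: [1.3, 1.2, -0.8]
width: 0.0497
gripper_force: 20.0
```

Run:
```python
from h import *
np.set_printoptions(precision=4,suppress=True)
b=save("top","t2");save("scene","s2");save("wrist","w2")
for q in ["blue_bin_center","blue_bin_lip","rail_mid"]:
  l=[]
  for c in ["scene","top","wrist"]:
    for r in spot_point(q,c)[:1]:
      print(q,c,r["uv"],round(r["score"],2)); 
      if c!="wrist": l.append((c,r["uv"]))
  if len(l)>1: print(tri(l))
  for c,u in l:
    if c=="top": print("at z",onz(c,u,{"blue_bin_center":.205,"blue_bin_lip":.218,"rail_mid":.17}[q]))
s=get_state();print(s["eef_pos"],s["ee_rot"],s["width"],s["force"],s["moment"])
```

```text
blue_bin_center top [158.7, 261.9] 0.89
blue_bin_center wrist [281.3, 251.1] 0.78
at z [0.4349 0.2646 0.205 ]
blue_bin_lip scene [194.4, 176.0] 0.69
blue_bin_lip top [144.3, 219.9] 0.81
(array([0.5187, 0.2939, 0.2181]), [0.004474182721160327, 0.004474182721160263])
at z [0.5162 0.2978 0.218 ]
rail_mid scene [304.4, 194.8] 0.59
rail_mid top [293.8, 164.3] 0.59
(array([0.661 , 0.002 , 0.1703]), [0.0009054007279071665, 0.0009054007279071404])
at z [0.6605 0.0028 0.17  ]
[0.4409 0.2747 0.2036] [-3.1412 -0.0006 -2.8457] 0.049772174952644584 [ 0.2872  0.4249 -1.5129] [0.0455 0.0241 0.042 ]
```

```bash
python3 go.py .50 .06 .207 -176.5
```

```text
t 5.92 p [0.4409 0.2747 0.2036] rot [-3.141e+00 -1.000e-03 -2.846e+00] F [ 0.3  0.4 -1.5] w 0.0498
shares [ 0.024 -0.89  -0.013] twist 0.0748 q [ 0.94  0.12 -0.36 -0.   -1.09 -2.21]
```

Emit:
arm_command(
  commands=[
    {"tx": 0.0, "ty": -0.06, "tz": 0, "twist": 0.005},
    {"tx": 0.0, "ty": -0.18, "tz": 0, "twist": 0.015},
    {"tx": 0.01, "ty": -0.32, "tz": 0, "twist": 0.027},
    {"tx": 0.01, "ty": -0.47, "tz": 0, "twist": 0.04},
    {"tx": 0.02, "ty": -0.62, "tz": 0, "twist": 0.053},
    {"tx": 0.02, "ty": -0.75, "tz": 0, "twist": 0.065},
    {"tx": 0.024, "ty": -0.85, "tz": -0.01, "twist": 0.072},
    {"tx": 0.024, "ty": -0.89, "tz": -0.01, "twist": 0.075},
  ],
)

```text
t: 6.58
eef_pos: [0.5005, 0.0575, 0.2068]
ee_rot: [-3.141, 0.0, -3.085]
force: [1.1, -0.5, -1.6]
width: 0.05
gripper_force: 20.0
```

```bash
python3 go.py .52 -.0015 .207 -176.5
```

```text
t 6.58 p [0.5005 0.0575 0.2068] rot [-3.141  0.    -3.085] F [ 1.1 -0.5 -1.6] w 0.05
shares [-0.064 -0.24  -0.001] twist -0.0013 q [ 0.51  0.09 -0.39  0.   -1.09 -2.02]
```

Emit:
arm_command(
  commands=[
    {"tx": -0.01, "ty": -0.03, "tz": 0, "twist": 0},
    {"tx": -0.02, "ty": -0.08, "tz": 0, "twist": 0},
    {"tx": -0.035, "ty": -0.13, "tz": 0, "twist": 0},
    {"tx": -0.05, "ty": -0.18, "tz": 0, "twist": 0},
    {"tx": -0.06, "ty": -0.22, "tz": 0, "twist": 0},
    {"tx": -0.064, "ty": -0.24, "tz": 0, "twist": 0},
    {"tx": -0.064, "ty": -0.24, "tz": 0, "twist": 0},
    {"tx": -0.064, "ty": -0.24, "tz": 0, "twist": 0},
  ],
)

```text
t: 7.25
eef_pos: [0.5196, 0.0015, 0.2064]
ee_rot: [3.141, -0.0, -3.082]
force: [-0.2, 0.5, -2.3]
width: 0.0499
gripper_force: 20.0
```

```bash
python3 - <<'E'
from h import *
np.set_printoptions(precision=4,suppress=True)
s=get_state();print(s["eef_pos"],s["ee_rot"])
ims=[save(c,c+"3") for c in ("scene","top")]
for q in ["blue_bin_lip","rail_mid","blue_bin_center"]:
  l=[]
  for c in ["scene","top"]:
    for r in spot_point(q,c)[:1]:
      print(q,c,r["uv"],round(r["score"],2)); l.append((c,r["uv"]))
  if len(l)>1: print(tri(l))
  for c,u in l:
    if c=="top": print("at z",onz(c,u,{"blue_bin_center":.207,"blue_bin_lip":.220,"rail_mid":.17}[q]))
v=np.vstack([cv2.resize(ims[0][140:280,240:390],None,fx=3.5,fy=2.1,interpolation=2) if 0 else cv2.resize(ims[0][150:250,250:380],None,fx=4,fy=3,interpolation=2),cv2.resize(ims[1][130:230,230:360],None,fx=4,fy=3,interpolation=2)])
cv2.imwrite("pics/c3.png",v[:,:,::-1])
E
python3 go.py .60 -.0015 .207 -176.5
```

```text
[0.5196 0.0015 0.2064] [ 3.1415 -0.0002 -3.0815]
blue_bin_lip scene [290.2, 189.4] 0.66
rail_mid scene [302.4, 197.4] 0.97
rail_mid top [404.5, 261.1] 0.63
(array([ 0.4249, -0.1639,  0.3144]), [0.030146775327577133, 0.03014677532757723])
at z [ 0.4579 -0.2335  0.17  ]
blue_bin_center scene [278.0, 204.0] 0.61
blue_bin_center top [293.7, 227.0] 0.69
(array([ 0.5156, -0.0017,  0.2047]), [0.0008402298732385413, 0.0008402298732386162])
at z [ 0.5147 -0.001   0.207 ]
t 7.65 p [0.5197 0.0015 0.2066] rot [ 3.142  0.    -3.081] F [-0.5  0.1 -1.6] w 0.0499
shares [-0.32  -0.032 -0.001] twist -0.0001 q [ 0.38  0.12 -0.36 -0.   -1.1  -1.89]
```

View pics/c3.png

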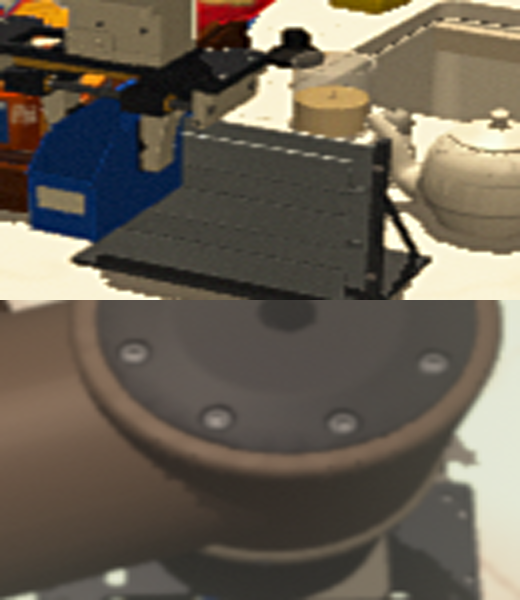

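The scene crop shows the bin held in front of the panel and level. The arm blocks the top view, so I'll rely on the earlier fixes. Next I move over the louver.

Emit:
arm_command(
  commands=[
    {"tx": -0.03, "ty": 0, "tz": 0, "twist": 0},
    {"tx": -0.08, "ty": -0.01, "tz": 0, "twist": 0},
    {"tx": -0.14, "ty": -0.01, "tz": 0, "twist": 0},
    {"tx": -0.2, "ty": -0.02, "tz": 0, "twist": 0},
    {"tx": -0.26, "ty": -0.02, "tz": 0, "twist": 0},
    {"tx": -0.3, "ty": -0.02, "tz": 0, "twist": 0},
    {"tx": -0.32, "ty": -0.02, "tz": 0, "twist": 0},
    {"tx": -0.32, "ty": -0.02, "tz": 0, "twist": 0},
  ],
)

```text
t: 8.32
eef_pos: [0.6006, 0.0012, 0.206]
ee_rot: [-3.141, -0.001, -3.081]
force: [-0.4, 0.2, -1.1]
width: 0.05
gripper_force: 20.0
```

Run:
```python
from h import *
np.set_printoptions(precision=4,suppress=True)
s=get_state();print(s["t"],s["eef_pos"],s["ee_rot"],s["force"])
im=save("scene","s4")
for q in ["blue_bin_lip","rail_mid","blue_bin_center"]:
    for r in spot_point(q,"scene")[:1]: print(q,r["uv"],round(r["score"],2))
p=np.array(s["eef_pos"]);a=s["ee_rot"][2]+np.pi;x=np.array([np.cos(a),np.sin(a),0])
print("pred lip",proj("scene",p+x*.079+[0,0,.014]),"center",proj("scene",p-x*.01+[0,0,.001]),"rail",proj("scene",[.659,.002,.17]))
cv2.imwrite("pics/c4.png",cv2.resize(im[140:250,250:380],None,fx=5,fy=5,interpolation=2)[:,:,::-1])
```

```text
8.3167 [0.6006 0.0012 0.206 ] [-3.1413 -0.0007 -3.0815] [-0.3757  0.2187 -1.1466]
blue_bin_lip [307.2, 179.9] 0.92
rail_mid [305.6, 193.9] 0.64
blue_bin_center [291.8, 192.3] 0.67
pred lip [306.3192 176.6087] center [291.7403 192.6011] rail [303.7561 195.2342]
```

View pics/c4.png

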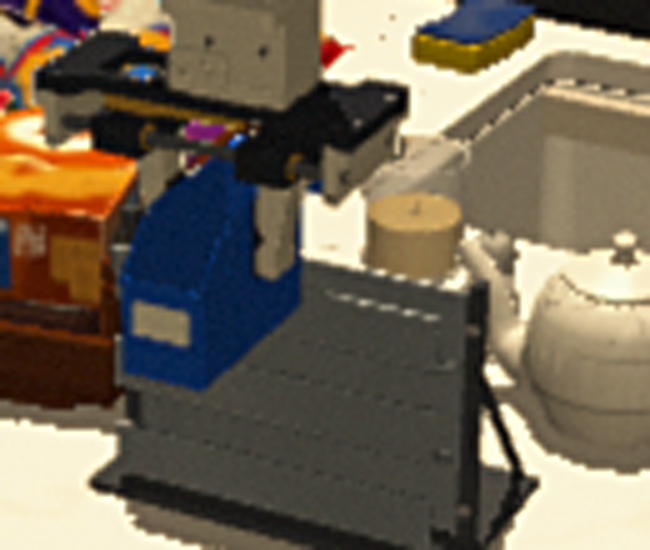

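The bin's back edge sits just in front of the louver, at crop column ~300, and the predictions match the detections. I'll lower it in stages and watch the force.

Emit:
arm_command(
  commands=[
    {"tx": 0, "ty": 0, "tz": 0.03, "twist": 0},
    {"tx": 0, "ty": 0, "tz": 0.07, "twist": 0},
    {"tx": 0, "ty": 0, "tz": 0.11, "twist": 0},
    {"tx": 0, "ty": 0, "tz": 0.15, "twist": 0},
    {"tx": 0, "ty": 0, "tz": 0.19, "twist": 0},
    {"tx": 0, "ty": 0, "tz": 0.22, "twist": 0},
    {"tx": 0, "ty": 0, "tz": 0.24, "twist": 0},
    {"tx": 0, "ty": 0, "tz": 0.24, "twist": 0},
  ],
)

```text
t: 9.18
eef_pos: [0.5991, 0.001, 0.1449]
ee_rot: [-3.141, -0.002, -3.081]
force: [0.1, -0.1, -1.1]
width: 0.0499
gripper_force: 20.0
```

Emit:
arm_command(
  commands=[
    {"tx": 0, "ty": 0, "tz": 0.01, "twist": 0},
    {"tx": 0, "ty": 0, "tz": 0.02, "twist": 0},
    {"tx": 0, "ty": 0, "tz": 0.03, "twist": 0},
    {"tx": 0, "ty": 0, "tz": 0.04, "twist": 0},
    {"tx": 0, "ty": 0, "tz": 0.05, "twist": 0},
    {"tx": 0, "ty": 0, "tz": 0.056, "twist": 0},
    {"tx": 0, "ty": 0, "tz": 0.056, "twist": 0},
    {"tx": 0, "ty": 0, "tz": 0.056, "twist": 0},
  ],
)

```text
t: 9.85
eef_pos: [0.5998, 0.0011, 0.1325]
ee_rot: [-3.142, -0.0, -3.081]
force: [0.6, 0.7, -1.1]
width: 0.0501
gripper_force: 20.0
```

Run:
```python
from h import *
s=get_state();print(s["force"],s["moment"],s["eef_pos"])
im=save("scene","s5")
cv2.imwrite("pics/c5.png",cv2.resize(im[140:250,250:380],None,fx=5,fy=5,interpolation=2)[:,:,::-1])
```

```text
[ 0.63337685  0.65329223 -1.14275508] [ 0.0062796  -0.02395791  0.04610949] [0.59982964 0.00105735 0.132529  ]
```

View pics/c5.png

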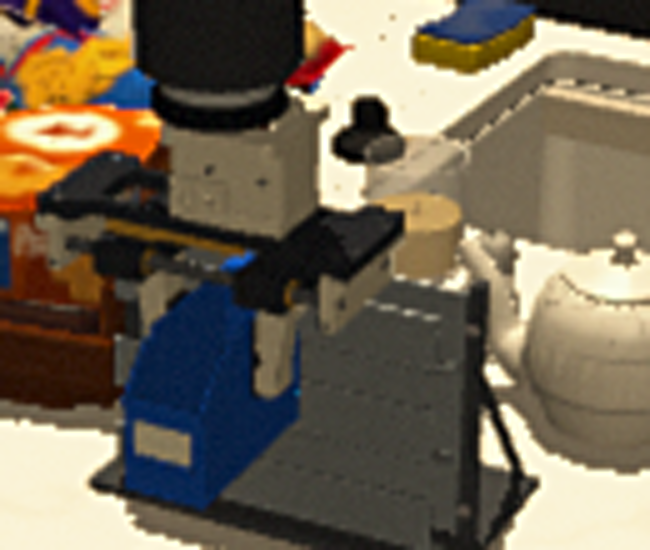

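The louver is in the slot, with the bin's back just in front of it and no side force. I'll lower the last few mm.

Emit:
arm_command(
  commands=[
    {"tx": 0, "ty": 0, "tz": 0.004, "twist": 0},
    {"tx": 0, "ty": 0, "tz": 0.008, "twist": 0},
    {"tx": 0, "ty": 0, "tz": 0.012, "twist": 0},
    {"tx": 0, "ty": 0, "tz": 0.014, "twist": 0},
    {"tx": 0, "ty": 0, "tz": 0.014, "twist": 0},
    {"tx": 0, "ty": 0, "tz": 0.014, "twist": 0},
    {"tx": 0, "ty": 0, "tz": 0.014, "twist": 0},
    {"tx": 0, "ty": 0, "tz": 0.014, "twist": 0},
  ],
)

```text
t: 10.57
eef_pos: [0.5999, 0.0011, 0.1291]
ee_rot: [3.142, 0.0, -3.081]
force: [-0.6, -0.7, -1.3]
width: 0.0503
gripper_force: 20.0
```

Emit:
arm_command(
  commands=[
    {"tx": 0, "ty": 0, "tz": 0.004, "twist": 0},
    {"tx": 0, "ty": 0, "tz": 0.004, "twist": 0},
    {"tx": 0, "ty": 0, "tz": 0.004, "twist": 0},
    {"tx": 0, "ty": 0, "tz": 0.004, "twist": 0},
    {"tx": 0, "ty": 0, "tz": 0.004, "twist": 0},
    {"tx": 0, "ty": 0, "tz": 0.004, "twist": 0},
    {"tx": 0, "ty": 0, "tz": 0.004, "twist": 0},
    {"tx": 0, "ty": 0, "tz": 0.004, "twist": 0},
  ],
  claw=1,
)

```text
t: 11.23
eef_pos: [0.5998, 0.0011, 0.1281]
ee_rot: [3.142, 0.0, -3.081]
force: [-0.6, -0.8, 0.3]
width: 0.0868
gripper_force: 0.0
```

Emit:
arm_command(
  commands=[
    {"tx": 0, "ty": 0, "tz": -0.03, "twist": 0},
    {"tx": 0, "ty": 0, "tz": -0.08, "twist": 0},
    {"tx": 0, "ty": 0, "tz": -0.15, "twist": 0},
    {"tx": 0, "ty": 0, "tz": -0.24, "twist": 0},
    {"tx": 0, "ty": 0, "tz": -0.34, "twist": 0},
    {"tx": 0, "ty": 0, "tz": -0.44, "twist": 0},
    {"tx": 0, "ty": 0, "tz": -0.52, "twist": 0},
    {"tx": 0, "ty": 0, "tz": -0.56, "twist": 0},
  ],
)

```text
t: 11.9
eef_pos: [0.6009, 0.0011, 0.2719]
ee_rot: [3.141, 0.005, -3.081]
force: [0.6, 0.2, 0.4]
width: 0.0879
gripper_force: 0.0
```

Run:
```python
from h import *
s=get_state();print(s["t"],s["force"],s["eef_pos"],s["width"])
im=save("scene","s6");w=save("wrist","w6")
for q in ["blue_bin_lip","rail_mid","blue_bin_center"]:
    for c in ("scene","wrist"):
        for r in spot_point(q,c)[:1]: print(q,c,np.round(r["uv"],1),round(r["score"],2))
v=np.hstack([cv2.resize(im[140:250,250:380],(400,340)),cv2.resize(w,(400,340))])
cv2.imwrite("pics/c6.png",v[:,:,::-1])
```

```text
11.9 [0.63549285 0.23862059 0.43909117] [0.60089365 0.00110649 0.2718991 ] 0.08792281063617235
blue_bin_lip scene [307.  199.5] 0.92
rail_mid scene [304.7 196.7] 0.88
rail_mid wrist [272.3 267.1] 0.61
blue_bin_center scene [293.5 218.6] 0.76
blue_bin_center wrist [280.  178.9] 0.82
```

View pics/c6.png

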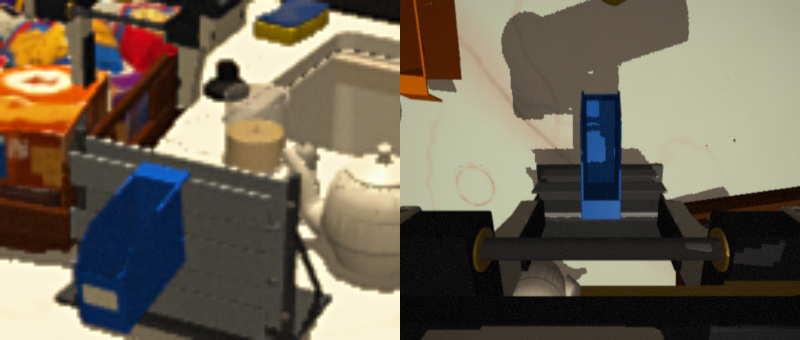

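The bin hangs on the top louver near the middle, leaning slightly forward, and the gripper is clear of it. I'll let it settle and then hand in.

Emit:
arm_command(
  commands=[
    {"tx": 0, "ty": 0, "tz": -0.05, "twist": 0},
    {"tx": 0, "ty": 0, "tz": -0.1, "twist": 0},
    {"tx": 0, "ty": 0, "tz": -0.1, "twist": 0},
    {"tx": 0, "ty": 0, "tz": -0.1, "twist": 0},
    {"tx": 0, "ty": 0, "tz": -0.1, "twist": 0},
    {"tx": 0, "ty": 0, "tz": -0.1, "twist": 0},
    {"tx": 0, "ty": 0, "tz": -0.1, "twist": 0},
    {"tx": 0, "ty": 0, "tz": -0.1, "twist": 0},
  ],
)

```text
t: 12.97
eef_pos: [0.5996, 0.0011, 0.2925]
ee_rot: [-3.141, -0.001, -3.081]
force: [-0.2, 0.8, 0.2]
width: 0.0874
gripper_force: 0.0
```

Run:
```python
from h import *
grab_frame("scene")
for q in ["blue_bin_lip","blue_bin_center"]: print(spot_point(q,"scene")[:1])
print(job_done())
```

```text
[{'uv': [305.7, 202.6], 'score': 0.87}]
[{'uv': [293.1, 219.5], 'score': 0.6}]
the job is handed in; nothing more can be done
None
```

The blue bin hangs by itself near the middle of the top louver, the orange bin was never touched, and the job was handed in at about 13 s; no verdict came back.

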